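# Dock the cell tray and hold the sample cell in the inspection light

### The arm

A 6-joint arm with a two-finger parallel gripper is mounted at the origin on the work surface. World frame = base frame: x ahead of the robot, y to its left, z up, the work surface at z = 0. Lengths are in m, angles in degrees, forces in N, time in s.
With the tool pointing down it reaches from about 0.3 to 0.75 m from the base axis. Payload 8.5 kg.
Tool frame: the origin (TCP) lies midway between the tips of the shut fingers; the grasp point (between the pads) lies 19 mm behind it; z points along the fingers, y is the line along which they close (so a half turn about z gives the same grasp; the last joint's range is limited). The gripper opens to 85 mm and grips with 20 to 120 N. Pads are 22 mm wide; open, the fingers measure 114 mm over their backs; the gripper's body (76 mm by 85 mm) begins 54 mm behind the grasp point. The pads swing forward as they close: fully open they stand 13 mm farther back than shut.
Start: joints at [-80.174, 21.807, 74.336, -0, 83.858, -12.336], TCP at [0.207, -0.509, 0.193] pointing down, gripper open.
Joint ranges: [-178.18, 178.18], [-50.72, 133.34], [12.68, 142.11], [-81.47, 261.47], [9.98, 163.14], [-165.26, 165.26]. Speed limits (degrees/s): [136.94, 136.94, 180, 180, 180, 180].

### API

Orientations are given as a 3x3 rotation matrix whose columns are the frame's x, y, z axes.
In Python, from rig import env, get_image, close_job gives the robot as it stands.
- The arm moves only by the tool step_arm, never from a script. Its argument "targets" is a list of rows, each a list of 2 entries, a list of its own where there are three numbers: the shift along the tool's x, y, z as a fraction of full scale, then the turn, a rotation vector about the tool's x, y, z as a fraction of full scale. In form: [[[x, y, z], [wx, wy, wz]], ...]. A call has 1 to 10 rows; each row is the pose to reach, as a shift and turn from the pose commanded when the call began, along the tool's axes at that moment; what a row does not reach only later rows make up. Full scale, the value 1, is 0.3 m for a shift and 45 degrees for a turn. A row lasts 1/12 s, in which the tool goes at most 41.7 mm and 7.16 degrees, less where a joint would pass 70% of its speed; a pose out of reach is approached as far as the arm can. A call with a number of a shift or a turn outside -1 to 1 is refused whole. A call with a gripper value outside its range is refused whole. "jaw" is the finger opening in mm, from 0 to 85.4, set as the call begins (left out, the last holds). The fingers move at their own pace and stop on an object; "grip_force" is the grip in N (left out, the last holds). Time passes only in rows, so rows that repeat a pose let the fingers close. It gives the time, the measured TCP pose, the force, the opening and the grip force at its end, in the units of the state.
- env.observe(): the state, without advancing time (a new reading comes with each control period).
- get_image(name): name is "side" or "top" or "wrist"; returns a dict with "img" (400x640x3 uint8, red, green, blue), "z_map" (400x640 float32, m along the optical axis (not along the pixel's ray), 0 where there is no reading), "intrinsics" (3x3 intrinsics, pixels), "D" ([k1, k2, p1, p2, k3] as OpenCV has them; the pictures are not rectified), "rvec" (rotation vector, rad) and "tvec" (3), from world to camera coordinates, as OpenCV has them. Camera axes: x right, y down, z forward; pixel columns grow to the right and rows downward; lengths in m; the calibration is good to about 2 mm. A picture is of the moment at which its call begins.
- close_job(): hands the job in; it is judged then, once.
The state is a dict: "time_s": time; "q": joint angles; "qvel": joint speeds; "joint_efforts": joint torques, N m; "position": TCP position; "tool_rot": TCP orientation; "ft_force": force on the tool from outside, world axes, zero at the start; "wrist_torque": the same for the moment, N m; "grip_width": finger opening in m; "gripper_force": force on a finger pad.
Only numpy, scipy, OpenCV 4.12 (cv2) and the standard library are available. Lean on these libraries where they do the work, as an engineer would, in place of code of your own. Each camera call takes 0.05 s, during which the arm holds its last target. There are 200 camera calls.

### The job

Slide the loaded cell tray into the tray channel of the light inspection stand, fully home against the end stop, keeping the cells upright in it. Then take out the stoppered cell by its two frosted broad faces only, never touching its clear end windows, and hold it upright in the light path between lamp and screen, lower half centred on the beam, turned so that the light shines lengthwise through both windows. Finish while still holding it there, steady and resting on nothing, with the tray home, the two open cells standing in it and nothing else on the bench disturbed.

Things in the scene. Friction and masses are not known exactly. Their poses are not given: they have to be found in the camera images.
- stand: light inspection stand, fixed: white base plate 12 mm high, lamp and screen on posts at its rear (+x), dark steel tray channel on the bench along its front (-x) edge. Origin on the bench near its middle. Its y axis is the direction of both beam and channel: lamp at the +y end, screen at -y; channel open at +y, closed by a 16 mm high stop at -y.
- lens (a point): centre of the pale lit lens, the front of the lamp (black finned cylinder, 58 mm diameter, top 144 mm above the bench, running from here 82 mm along stand +y)
- screen (a point): middle of the lit spot on the screen, an upright square 104 mm wide and 6 mm thick that faces the lamp; its top edge is 167 mm above the bench
- channel_mouth (a point): on the channel's centre line at bench level, at the +y end of its straight walls. From here 125 mm along stand -y to the stop. 78 mm wide between walls 12 mm high; no floor but the bench; along both walls a lip overhangs 6 mm (underside 9 mm above the bench), the tray's foot plate slides under it. Two flared guides, 10 mm high, run 33 mm from here to +y and widen the mouth to about 100 mm.
- beam (a point): middle of the light path: on the axis from lens to screen, midway between them (78 mm from each), 115 mm above the bench; axes as the stand's, y along the beam
- tray_home (a point): on the stand, at bench level on the channel's centre line: where the tray's origin lies when the tray is fully home against the stop; axes as the stand's (tray y axis then along stand y axis)
- tray: loaded cell tray, loose, about 0.36 kg: white foot plate 74 (x) by 160 mm (y), 6 mm thick, from y = -58 mm (leading end, enters the channel first) to y = +102 mm; on it a black block 58 by 116 mm, top 24 mm above the bench, with three pockets 45 by 15 mm, long along x, at y = -44, 0, +44 mm, floors 6 mm above the bench; upright pull tab at the +y end. Origin: underside, below the middle pocket.
- tray_tab (a point): top centre of the tray's pull tab: upright plate 50 mm wide (x), 8 mm thick (y), from the foot plate up to 48 mm above the bench; 98 mm along tray +y from the tray's origin, 36 mm clear between tab and block
- cell: stoppered sample cell: glass cuvette 42.5 long (its x axis) by 12.5 (y) by 45 mm high, about 50 g, white stopper 37 x 10 mm on top (53 mm overall). In one of the tray's pockets, x axis along tray x, its top 27 mm of glass above the block; next cells 44 mm away along tray y. Broad faces (+y, -y) frosted, to be gripped; narrow ends (+x, -x) are clear windows. Origin: centre of underside.
- cell_eye (a point): centre of the part of the sample cell that the light must pass: on its middle axis, 18 mm above its underside
- window_a: clear end window of the sample cell at its -x end, 11.5 mm wide, 45 mm high, 1.5 mm thick; origin at its centre, 20.5 mm from the cell's axis and 22.5 mm above its underside; not to be touched
- window_b: the same at the cell's +x end
- stopper: white stopper of the sample cell, 37 x 10 mm, fixed in the cell's top; origin at the level of the glass rim, on the cell's axis; rises 8 mm above it; not to be gripped
- blank_1: open, empty cell of the same glass size (42.5 x 12.5 x 45 mm) without a stopper, about 38 g, in another pocket of the tray; stays there. Origin: centre of its underside
- blank_2: second open, empty cell, like blank_1
- tip_box: yellow pipette-tip box, 82 x 120 x 65 mm, bystander; origin at the centre of its underside
- well_plate: 96-well plate, 86 x 128 x 15 mm, bystander; origin at the centre of its underside
- marker: marker pen lying on the bench, 130 mm long (its x axis), 14 mm thick, bystander; origin on the bench at its middle
- reagent_bottle: small amber bottle, 58 mm diameter, 105 mm high, bystander; origin at the centre of its underside
- tube_rack: white microtube rack, 70 x 150 mm, 44 mm high with its tubes, bystander; origin at the centre of its underside
- petri_dish: closed petri dish, 90 mm diameter, 16 mm high, bystander; origin at the centre of its underside
There are look-alikes about, which are no part of the job. Leave any green look-alike of the tray alone.

How it is judged:
By the outcome, as a careful person would: the job done as asked, in the order asked, and still so for the second after the job is handed in, while the arm keeps its last pose, push and grip.
It also fails if it takes over 61 s, if anything falls off the work surface, if the arm or the gripper's body presses on something with over 40 N, if the wrist force passes 120 N, or if a joint passes its speed limit or range.

## Working session

There is one attempt and no reset: what is moved stays moved. The work goes in short steps, Python scripts to look and compute and a tool call to move; the robot and the scene stay as the last step left them, time stands still between calls to the robot, and variables do not carry over. Pictures are saved under pics/ and viewed, at most 10 in all, crops included, and the job is handed in when it is done.

Besides the shell and the picture viewer there is one more tool, called after "Emit:" as name(argument=value, ...) on one line, values as JSON. step_arm: Moves the arm, as the interface text tells. Its arguments: {"type":"object","properties":{"targets":{"type":"array","items":{"type":"array"}},"jaw":{"type":"number"},"grip_force":{"type":"number"}},"required":["targets"]}

```bash
mkdir -p pics; ls; cat > h.py <<'E'
import numpy as np,cv2,pickle
from rig import env,get_image,close_job
def shot(n,f=None):
    d=get_image(n); d={k:(np.array(v) if not isinstance(v,str) else v) for k,v in d.items()}
    if f: cv2.imwrite(f'pics/{f}.png',cv2.cvtColor(d['img'],cv2.COLOR_RGB2BGR)); pickle.dump(d,open(f'{f}.pkl','wb'))
    return d
def load(f): return pickle.load(open(f'{f}.pkl','rb'))
def ray(d,uv):
    uv=np.array(uv,float).reshape(-1,1,2)
    n=cv2.undistortPoints(uv,d['intrinsics'].astype(float),d['D'].astype(float))[:,0]
    R=cv2.Rodrigues(d['rvec'].astype(float))[0]; t=d['tvec'].astype(float).ravel()
    c=-R.T@t; v=np.c_[n,np.ones(len(n))]@R
    return c,v
def onz(d,uv,z):
    c,v=ray(d,uv); return c+v*((z-c[2])/v[:,2])[:,None]
def depth(d,uv):
    c,v=ray(d,uv); uv=np.array(uv).reshape(-1,2).round().astype(int)
    return c+v*d['z_map'][uv[:,1],uv[:,0]][:,None]
def cloud(d):
    h,w=d['z_map'].shape; g=np.stack(np.meshgrid(np.arange(w),np.arange(h)),-1).reshape(-1,2)
    c,v=ray(d,g); P=c+v*d['z_map'].reshape(-1,1); P[d['z_map'].ravel()<=0]=np.nan
    return P.reshape(h,w,3)
def proj(d,P):
    return cv2.projectPoints(np.array(P,float).reshape(-1,1,3),d['rvec'].astype(float),d['tvec'].astype(float),d['intrinsics'].astype(float),d['D'].astype(float))[0][:,0]
E
python3 - <<'E'
from h import *
a=[]
for n in('top','side','wrist'):
    d=shot(n,n+'0'); a.append(cv2.cvtColor(d['img'],cv2.COLOR_RGB2BGR)); print(n,ray(d,[[320,200]]))
cv2.imwrite('pics/two.png',np.vstack(a[:2])[:, :][:800])
s=env.observe();print(s['time_s'],s['position'],s['tool_rot'],s['ft_force'])
E
```

```text
pics
top (array([0.34174978, 0.02731226, 1.28385561]), array([[ 0.14011856, -0.01072202, -0.99027919]]))
side (array([0.32334555, 1.08636598, 0.75786169]), array([[ 0.14281829, -0.84687603, -0.51232589]]))
wrist (array([ 0.27565442, -0.48059354,  0.37362263]), array([[-0.26480073, -0.10915793, -0.95814225]]))
0.15 [ 0.20744351 -0.50910484  0.19245931] [[ 9.26103121e-01  3.77270413e-01 -2.10457784e-04]
 [ 3.77270415e-01 -9.26102529e-01  1.06765682e-03]
 [ 2.07889845e-04 -1.06815981e-03 -9.99999408e-01]] [0.38801047 0.64088328 0.7677723 ]
```

View pics/top0.png

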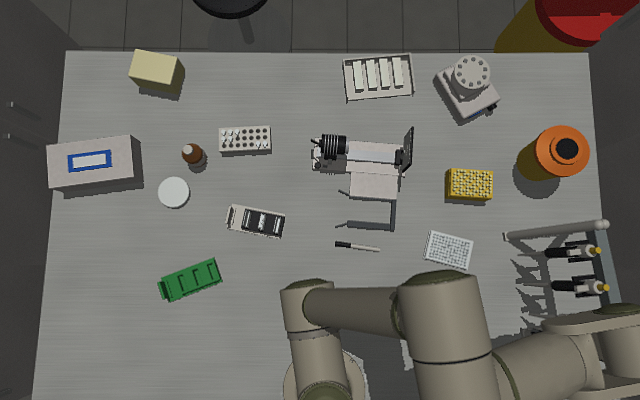

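View pics/side0.png

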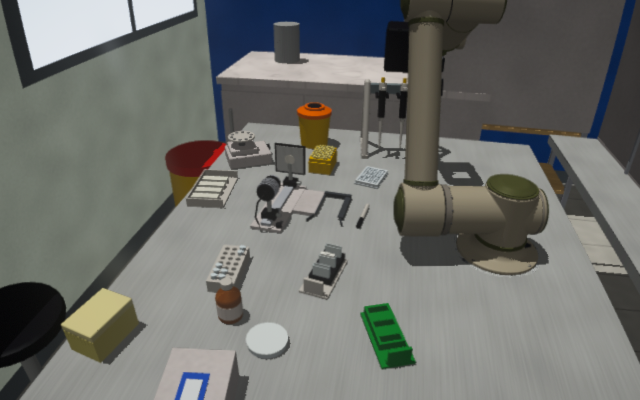

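The top view shows the tray at about (256,221), its tab on the left. The stand is at about (360,175), and its channel runs from (340,205) at the open left end to (393,210) at the stop. The green decoy is at (190,280). The side view shows the cells standing in the tray at about (325,270).

```bash
python3 - <<'E'
from h import *
d=load('top0'); C=cloud(d)
for nm,uv in dict(trayTL=(231,205),trayBL=(227,229),trayTR=(285,212),trayBR=(280,236),tab=(233,217),stop=(393,210),upw=(345,196),loww=(345,226),lowwR=(385,227),flU=(340,192),flL=(337,222),lampL=(322,146),lampR=(345,146),scr=(408,146),scrT=(412,128),scrB=(404,168)).items(): print(nm,onz(d,[uv],0)[0].round(3),depth(d,[uv])[0].round(3))
h=cv2.resize(cv2.cvtColor(d['img'],cv2.COLOR_RGB2BGR)[110:260,210:430],None,fx=3.6,fy=3.6,interpolation=cv2.INTER_CUBIC)
w=load('wrist0');cv2.imwrite('pics/c1.png',h)
E
```

```text
trayTL [0.507 0.275 0.   ] [0.506 0.274 0.005]
trayBL [0.436 0.284 0.   ] [0.436 0.284 0.003]
trayTR [0.487 0.116 0.   ] [0.487 0.116 0.001]
trayBR [0.417 0.129 0.   ] [0.416 0.129 0.005]
tab [0.471 0.268 0.   ] [0.47  0.266 0.01 ]
stop [ 0.495 -0.2    0.   ] [ 0.494 -0.198  0.015]
upw [ 0.536 -0.06   0.   ] [ 0.536 -0.06   0.002]
loww [ 0.447 -0.06   0.   ] [ 0.447 -0.06  -0.002]
lowwR [ 0.445 -0.176  0.   ] [ 0.444 -0.174  0.013]
flU [ 0.548 -0.045  0.   ] [ 0.548 -0.045 -0.   ]
flL [ 0.459 -0.037  0.   ] [ 0.459 -0.036  0.002]
lampL [0.687 0.008 0.   ] [0.65  0.01  0.138]
lampR [ 0.687 -0.061  0.   ] [ 0.65  -0.051  0.137]
scr [ 0.688 -0.249  0.   ] [ 0.65  -0.218  0.143]
scrT [ 0.744 -0.262  0.   ] [ 0.692 -0.224  0.166]
scrB [ 0.621 -0.235  0.   ] [ 0.599 -0.214  0.102]
```

View pics/c1.png

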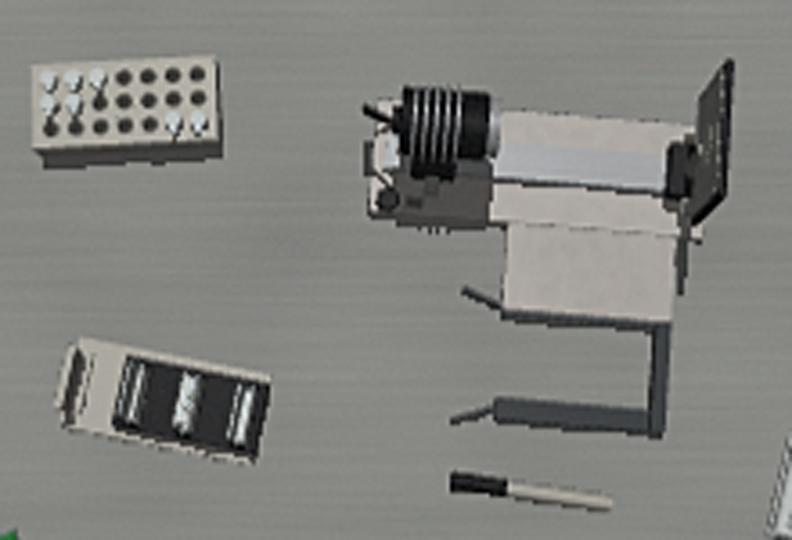

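Emit:
step_arm(targets=[[[0.867,-0.385,-0.52],[0,0,0.493]],[[0.867,-0.385,-0.52],[0,0,0.493]],[[0.867,-0.385,-0.52],[0,0,0.493]],[[0.867,-0.385,-0.52],[0,0,0.493]],[[0.867,-0.385,-0.52],[0,0,0.493]],[[0.867,-0.385,-0.52],[0,0,0.493]],[[0.867,-0.385,-0.52],[0,0,0.493]],[[0.867,-0.385,-0.52],[0,0,0.493]],[[0.867,-0.385,-0.52],[0,0,0.493]]])

```text
time_s: 0.9
position: [0.4079, -0.3012, 0.3524]
tool_rot: [[1.0, 0.005, 0.005], [0.005, -1.0, -0.004], [0.005, 0.004, -1.0]]
ft_force: [1.1, -0.8, 0.9]
grip_width: 0.0858
gripper_force: 0.0
```

Emit:
step_arm(targets=[[[0.65,-0.683,0],[0,0,0]],[[0.65,-0.683,0],[0,0,0]],[[0.65,-0.683,0],[0,0,0]],[[0.65,-0.683,0],[0,0,0]],[[0.65,-0.683,0],[0,0,0]],[[0.65,-0.683,0],[0,0,0]],[[0.65,-0.683,0],[0,0,0]],[[0.65,-0.683,0],[0,0,0]],[[0.65,-0.683,0],[0,0,0]],[[0.65,-0.683,0],[0,0,0]]])

```text
time_s: 1.73
position: [0.5995, -0.1001, 0.3485]
tool_rot: [[1.0, -0.001, -0.001], [-0.001, -1.0, 0.0], [-0.001, -0.0, -1.0]]
ft_force: [-0.2, -0.0, -0.2]
grip_width: 0.0854
gripper_force: 0.0
```

```bash
python3 - <<'E'
from h import *
d=shot('wrist','w1'); print(d['intrinsics'],d['D'],ray(d,[[320,200]])); s=env.observe(); print(s['position'],s['tool_rot'])
E
```

```text
[[288.29767591   0.         318.85158589]
 [  0.         288.29767591 202.14928824]
 [  0.           0.           1.        ]] [0.00987296 0.         0.         0.         0.        ] (array([ 0.67343447, -0.09973973,  0.52960375]), array([[-0.28822087, -0.00232415, -0.95759844]]))
[ 0.59928713 -0.10048899  0.34882949] [[ 9.99998460e-01 -1.69516882e-03 -4.53867511e-04]
 [-1.69522104e-03 -9.99998557e-01 -1.14683499e-04]
 [-4.53672448e-04  1.15452728e-04 -9.99999890e-01]]
```

View pics/w1.png

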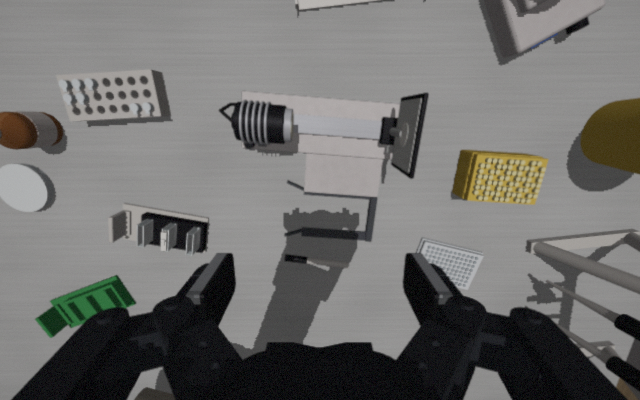

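The wrist view shows the lamp with its lens at (290,124), the screen at (408,135) and the channel's upper wall at about row 193. The stop is at (373,218), the lower wall at about row 235, and the tray at (165,230) with the white-stoppered cell in the middle pocket.

```bash
cat > st.py <<'E'
from h import *
def line(p,ax):  # robust fit other = a*p[ax]+b
    o=1-ax; m=np.ones(len(p),bool)
    for _ in range(6):
        a,b=np.polyfit(p[m,ax],p[m,o],1); r=p[:,o]-a*p[:,ax]-b; m=abs(r)<max(2*r[m].std(),.0008)
    return round(a,4),round(b,4),m.sum(),r[m].std().round(5)
def stand(f):
    d=load(f); C=cloud(d); g=d['img'].astype(int); dark=(g.max(-1)<95)
    X,Y,Z=C[...,0],C[...,1],C[...,2]
    print('bench z',np.nanmedian(Z[(abs(X-.49)<.02)&(abs(Y+.13)<.03)]))
    # screen front face / lamp top
    s=(Y<-.19)&(Y>-.25)&(Z>.07)&(Z<.163)&(abs(X-.65)<.07); print('screen face: y=a x+b',line(C[s][:,:2],0),'x range',np.nanpercentile(X[s],[1,99]))
    l=(Y>-.09)&(Y<.05)&(Z>.1)&(Z<.16)&(abs(X-.65)<.06); print('lamp',l.sum(),'zmax',np.nanpercentile(Z[l],99),'y rng',np.nanpercentile(Y[l],[1,99]),'x',np.nanpercentile(X[l],[1,99]))
    t=l&(Z>np.nanpercentile(Z[l],99)-.006); print('ridge x=a y+b',line(C[t][:,:2],1))
    # channel edges from cloud: gradients along image columns of height
    w=(Z>.006)&(Z<.020)&(X>.43)&(X<.56)&(Y<-.03)&(Y>-.23)
    for nm,m in dict(low=w&(X<.47)&(Y>-.17)&(Y<-.08),stop=w&(X>.47)&(X<.52)&(Y<-.17),up=w&(X>.51)&(X<.55)&dark&(Y>-.17)&(Y<-.08)).items():
        p=C[m]; print(nm,m.sum(),p.mean(0).round(4) if m.sum() else '',[np.percentile(p[:,i],[3,50,97]).round(4) for i in range(3)] if m.sum() else '')
E
python3 - <<'E'
from st import *
stand('w1')
d=load('w1'); C=cloud(d)
for v in (330,345,360): print(v,[(r,int(d['img'][r,v].max()),*C[r,v].round(3)[[0,2]]) for r in range(185,246)])
E
```

```text
bench z 0.0004533938941868598
screen face: y=a x+b (np.float64(-0.0968), np.float64(-0.1551), np.int64(1212), np.float64(0.00042)) x range [0.59479292 0.69598886]
lamp 2454 zmax 0.14507946893265541 y rng [-0.06172836  0.03310529] x [0.63367039 0.68882366]
ridge x=a y+b (np.float64(0.0751), np.float64(0.6616), np.int64(825), np.float64(0.00642))
low 418 [ 0.4495 -0.1253  0.0124] [array([0.4397, 0.4492, 0.4595]), array([-0.1672, -0.1244, -0.0835]), array([0.0106, 0.0125, 0.0143])]
stop 194 [ 0.4957 -0.1969  0.0155] [array([0.4712, 0.4959, 0.5191]), array([-0.2041, -0.1967, -0.1904]), array([0.0076, 0.0163, 0.0179])]
up 99 [ 0.5279 -0.1239  0.0125] [array([0.5234, 0.5277, 0.5319]), array([-0.1665, -0.1234, -0.0823]), array([0.0107, 0.0124, 0.0141])]
330 [(185, 166, np.float64(0.547), np.float64(0.013)), (186, 166, np.float64(0.545), np.float64(0.013)), (187, 166, np.float64(0.543), np.float64(0.012)), (188, 165, np.float64(0.541), np.float64(0.012)), (189, 167, np.float64(0.539), np.float64(0.012)), (190, 166, np.float64(0.537), np.float64(0.012)), (191, 166, np.float64(0.535), np.float
[... 7970 characters left out ...]
.float64(-0.0)), (232, 62, np.float64(0.453), np.float64(0.013)), (233, 64, np.float64(0.451), np.float64(0.012)), (234, 69, np.float64(0.449), np.float64(0.013)), (235, 71, np.float64(0.446), np.float64(0.012)), (236, 71, np.float64(0.444), np.float64(0.012)), (237, 69, np.float64(0.442), np.float64(0.012)), (238, 68, np.float64(0.44), np.float64(0.012)), (239, 81, np.float64(0.438), np.float64(0.012)), (240, 115, np.float64(0.436), np.float64(0.012)), (241, 145, np.float64(0.43), np.float64(0.003)), (242, 147, np.float64(0.427), np.float64(0.002)), (243, 147, np.float64(0.424), np.float64(0.0)), (244, 148, np.float64(0.422), np.float64(-0.0)), (245, 151, np.float64(0.42), np.float64(0.0))]
```

```bash
cat >> st.py <<'E'
def channel(f,cols):
    d=load(f); C=cloud(d); I=d['img'].max(-1).astype(float); up=[];lo=[];wh=[]
    for v in cols:
        col=C[:,v]; X,Z=col[:,0],col[:,2]
        k=np.where((X>.475)&(X<.56)&(Z>.0075))[0]
        if len(k): r=k.max(); up.append(onz(d,[[v,r+.5]],.012)[0,:2])
        k=np.where((X<.475)&(X>.43)&(Z>.0075))[0]
        if len(k): lo.append(C[k.max(),v,:2]+0); lo[-1]=onz(d,[[v,k.max()+.5]],.012)[0,:2]   # outer edge of lower wall
        k=np.where((X>.51)&(X<.56))[0]; s=I[k]; j=np.where((s[:-1]>120)&(s[1:]<=120))[0]
        if len(j): j=j[0]; wh.append(onz(d,[[v,k[j]+(s[j]-120)/(s[j]-s[j+1])]],.012)[0,:2])
    for n,p in dict(up=up,lowouter=lo,white=wh).items(): print(n,'x=a*y+b',line(np.array(p),1))
E
python3 - <<'E'
from st import *
channel('w1',range(308,366))
d=load('w1'); C=cloud(d); g=d['img'].astype(int)
# stop: rows through channel interior: last bench col before stop rise
S=[]
for r in range(202,226):
    k=[v for v in range(355,385) if C[r,v,2]>.010]
    if k: S.append((onz(d,[[min(k)-.5,r]],.016)[0,:2], onz(d,[[max(k)+.5,r]],.016)[0,:2]))
S=np.array(S); print('stop inner y=ax+b',line(S[:,0],0),'outer',line(S[:,1],0))
# tray: white foot + tab, cells
m=(C[...,1]>.08)&(C[...,1]<.31)&(C[...,0]>.38)&(C[...,0]<.54)&(g.max(-1)-g.min(-1)<40)
Z=C[...,2]
for lo,hi in((.003,.009),(.02,.028),(.04,.0485),(.049,.054),(.055,.065)):
    p=C[m&(Z>lo)&(Z<hi)]; 
    if len(p)>4: r=cv2.minAreaRect((p[:,:2]*1000).astype(np.float32)); print(lo,len(p),p.mean(0).round(4),[np.round(x,1) for x in r])
E
```

```text
st.py:28: RuntimeWarning: divide by zero encountered in divide
  if len(j): j=j[0]; wh.append(onz(d,[[v,k[j]+(s[j]-120)/(s[j]-s[j+1])]],.012)[0,:2])
Traceback (most recent call last):
  File "st.py", line 28, in channel
    if len(j): j=j[0]; wh.append(onz(d,[[v,k[j]+(s[j]-120)/(s[j]-s[j+1])]],.012)[0,:2])
                                 ~~~^^^^^^^^^^^^^^^^^^^^^^^^^^^^^^^^^^^^^^^^^^^^
  File "h.py", line 15, in onz
    c,v=ray(d,uv); return c+v*((z-c[2])/v[:,2])[:,None]
        ~~~^^^^^^
  File "h.py", line 9, in ray
    uv=np.array(uv,float).reshape(-1,1,2)
       ~~~~~~~~^^^^^^^^^^
ValueError: setting an array element with a sequence. The requested array has an inhomogeneous shape after 2 dimensions. The detected shape was (1, 2) + inhomogeneous part.
```

```bash
sed -i 's/s=I\[k\]/s=I[k,v]/' st.py
cat > tr.py <<'E'
from st import *
def tray(f,ylo,yhi,xlo=.38,xhi=.54):
    d=load(f); C=cloud(d); g=d['img'].astype(int)
    m=(C[...,1]>ylo)&(C[...,1]<yhi)&(C[...,0]>xlo)&(C[...,0]<xhi)&(g.max(-1)-g.min(-1)<40)
    Z=C[...,2]
    for lo,hi in((.003,.009),(.02,.028),(.04,.0485),(.049,.054),(.055,.065)):
        p=C[m&(Z>lo)&(Z<hi)]
        if len(p)>4: r=cv2.minAreaRect((p[:,:2]*1000).astype(np.float32)); print(lo,len(p),p.mean(0).round(4),[np.round(x,1) for x in r])
E
python3 - <<'E'
from tr import *
channel('w1',range(308,366))
d=load('w1'); C=cloud(d)
S=[]
for r in range(202,226):
    k=[v for v in range(355,385) if C[r,v,2]>.010]
    if k: S.append((onz(d,[[min(k)-.5,r]],.016)[0,:2], onz(d,[[max(k)+.5,r]],.016)[0,:2]))
S=np.array(S); print('stop inner y=ax+b',line(S[:,0],0),'outer',line(S[:,1],0))
tray('w1',.08,.31)
E
```

```text
up x=a*y+b (np.float64(0.0767), np.float64(0.5336), np.int64(58), np.float64(0.00058))
lowouter x=a*y+b (np.float64(0.0782), np.float64(0.4494), np.int64(56), np.float64(0.00061))
white x=a*y+b (np.float64(0.0775), np.float64(0.5401), np.int64(58), np.float64(0.00015))
stop inner y=ax+b (np.float64(-0.083), np.float64(-0.1497), np.int64(24), np.float64(0.00062)) outer (np.float64(-0.0793), np.float64(-0.1649), np.int64(24), np.float64(0.00057))
0.003 819 [0.4794 0.2168 0.0065] [array([467.1, 196. ]), array([153.4, 220.4]), np.float64(5.5)]
0.02 1112 [0.4607 0.1818 0.0246] [array([458.3, 201.4]), array([160.4,  59.3]), np.float64(79.3)]
0.04 409 [0.4616 0.2101 0.0446] [array([458.6, 205.2]), array([153.3,  49.5]), np.float64(78.6)]
0.049 267 [0.4586 0.1958 0.0511] [array([459.5, 203.9]), array([151.7,  44.6]), np.float64(77.8)]
0.055 114 [0.4554 0.1779 0.0582] [array([455. , 178.4]), array([ 9.7, 36.8]), np.float64(79.3)]
```

Emit:
step_arm(targets=[[[-0.21,-0.627,0.2],[0,0,0.24]],[[-0.21,-0.627,0.2],[0,0,0.24]],[[-0.21,-0.627,0.2],[0,0,0.24]],[[-0.21,-0.627,0.2],[0,0,0.24]],[[-0.21,-0.627,0.2],[0,0,0.24]],[[-0.21,-0.627,0.2],[0,0,0.24]],[[-0.21,-0.627,0.2],[0,0,0.24]]], jaw=30)

```text
time_s: 2.37
position: [0.5359, 0.089, 0.2893]
tool_rot: [[0.982, -0.187, 0.0], [-0.187, -0.982, -0.0], [0.0, 0.0, -1.0]]
ft_force: [-0.5, -0.6, -0.0]
grip_width: 0.0298
gripper_force: 0.0
```

Emit:
step_arm(targets=[[[-0.323,-0.571,0.397],[0,0,0]],[[-0.323,-0.571,0.397],[0,0,0]],[[-0.323,-0.571,0.397],[0,0,0]],[[-0.323,-0.571,0.397],[0,0,0]],[[-0.323,-0.571,0.397],[0,0,0]],[[-0.323,-0.571,0.397],[0,0,0]],[[-0.323,-0.571,0.397],[0,0,0]],[[-0.323,-0.571,0.397],[0,0,0]]])

```text
time_s: 3.03
position: [0.4747, 0.2741, 0.1699]
tool_rot: [[0.982, -0.188, 0.0], [-0.188, -0.982, -0.001], [0.0, 0.0, -1.0]]
ft_force: [0.9, -0.9, -0.4]
grip_width: 0.0299
gripper_force: 0.0
```

```bash
python3 - <<'E'
from tr import *
shot('wrist','w2'); s=env.observe(); print(s['position'].round(4) if hasattr(s['position'],'round') else s['position'])
tray('w2',.08,.31)
d=load('w2');C=cloud(d);Z=C[...,2]
for n,m in dict(tab=(Z>.04)&(Z<.052)&(C[...,1]>.245)&(C[...,1]<.3),).items():
    p=C[m]; r=cv2.minAreaRect((p[:,:2]*1000).astype(np.float32)); print(n,len(p),p.max(0).round(4),[np.round(x,1) for x in r])
E
```

```text
[0.4753 0.2737 0.1705]
0.003 2550 [0.4721 0.2248 0.0064] [array([447.9, 203. ]), array([160.5,  98. ]), np.float64(78.8)]
0.02 2942 [0.4586 0.1827 0.0243] [array([458.4, 200.6]), array([160.3,  57.8]), np.float64(79.2)]
0.04 722 [0.4591 0.1989 0.0453] [array([459.1, 204.9]), array([151.3,  49.6]), np.float64(78.9)]
0.049 604 [0.4563 0.1859 0.0509] [array([458.3, 204.3]), array([152.6,  44.4]), np.float64(78.9)]
0.055 336 [0.4548 0.1803 0.0575] [array([454.5, 180. ]), array([10.5, 36.8]), np.float64(78.9)]
tab 317 [0.4976 0.2835 0.0503] [array([473., 276.]), array([ 6.7, 49.6]), np.float64(79.3)]
```

View pics/w2.png

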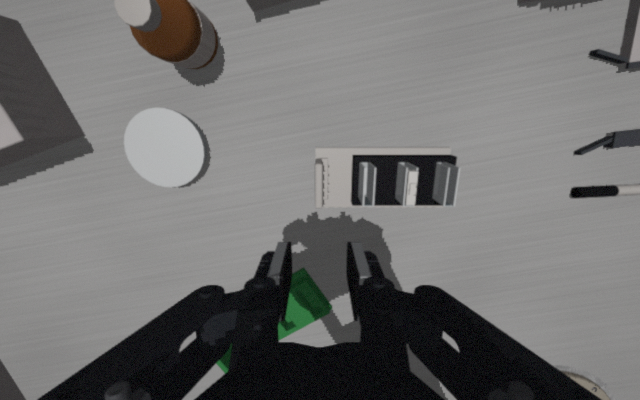

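The view shows the tray square to the tool: tab at (321,183), block at (405,180), and the white-stoppered cell at (407,184) in the middle pocket. The way down to the tab is clear.

Emit:
step_arm(targets=[[[-0.005,-0.005,0.12],[0,0,0]],[[-0.005,-0.005,0.24],[0,0,0]],[[-0.005,-0.005,0.34],[0,0,0]],[[-0.005,-0.005,0.42],[0,0,0]],[[-0.005,-0.005,0.47],[0,0,0]],[[-0.005,-0.005,0.5],[0,0,0]],[[-0.005,-0.005,0.5],[0,0,0]],[[-0.005,-0.005,0.5],[0,0,0]]])

```text
time_s: 3.75
position: [0.474, 0.2761, 0.0208]
tool_rot: [[0.982, -0.189, 0.002], [-0.189, -0.982, 0.0], [0.001, -0.001, -1.0]]
ft_force: [0.1, -0.1, -0.4]
grip_width: 0.0301
gripper_force: 0.0
```

Emit:
step_arm(targets=[[[0,0,0],[0,0,0]],[[0,0,0],[0,0,0]],[[0,0,0],[0,0,0]],[[0,0,0],[0,0,0]],[[0,0,0],[0,0,0]],[[0,0,0],[0,0,0]]], jaw=0, grip_force=40)

```text
time_s: 4.25
position: [0.4728, 0.277, 0.02]
tool_rot: [[0.982, -0.188, 0.0], [-0.188, -0.982, 0.0], [0.0, -0.0, -1.0]]
ft_force: [-0.3, -0.1, 0.6]
grip_width: 0.0
gripper_force: 0.0
```

```bash
python3 - <<'E'
from tr import *
d=shot('wrist','w3'); s=env.observe(); print(s['position'],s['grip_width'],s['gripper_force'])
tray('w3',.08,.31)
b=shot('side','s3')['img']
a=np.vstack([cv2.resize(b[230:310,270:370],(640,512),interpolation=cv2.INTER_CUBIC)[:250+100], d['img'][100:350]])
cv2.imwrite('pics/c3.png',a[...,::-1])
E
```

```text
[0.47274896 0.27694344 0.01994545] -0.00015085008942606902 0.0
0.003 6478 [0.4784 0.2233 0.0063] [array([458.7, 200.4]), array([160.4,  74.6]), np.float64(79.5)]
0.02 7724 [0.4624 0.1834 0.0242] [array([458.3, 200.4]), array([160.6,  58.9]), np.float64(79.1)]
0.04 3578 [0.4584 0.1824 0.0449] [array([460.4, 204.6]), array([153.2,  44.9]), np.float64(77.8)]
0.049 2426 [0.4562 0.1764 0.0508] [array([459.6, 203.8]), array([152.9,  44.7]), np.float64(78.4)]
0.055 1242 [0.4573 0.1838 0.0577] [array([463.8, 229.1]), array([111.3,  36.9]), np.float64(80.1)]
```

View pics/c3.png

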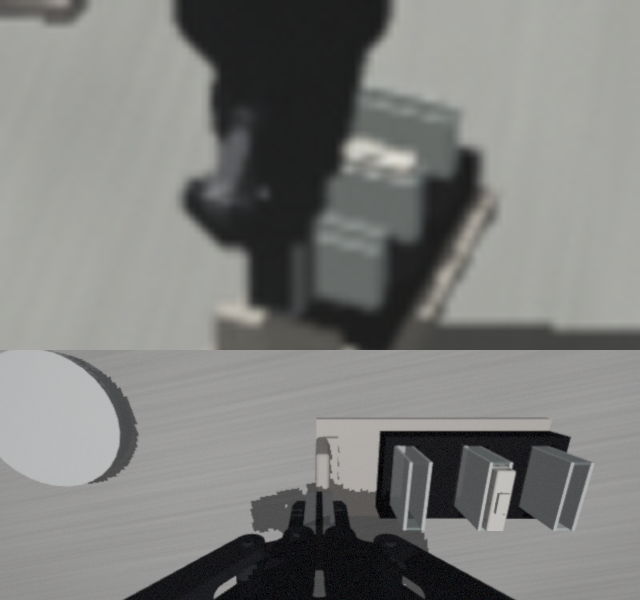

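The wrist view shows the fingers on either side of the tab, at about (318,500) in this crop. The reported opening of 0 doesn't fit that, so I'll zoom in.

```bash
python3 - <<'E'
from h import *
d=load('w3'); cv2.imwrite('pics/c4.png',cv2.resize(d['img'][170:340,230:410],None,fx=3.4,fy=3.4,interpolation=cv2.INTER_CUBIC)[...,::-1])
C=cloud(d)
for r in (238,245,252,260,268,276,284): print(r,[(v,*(C[r,v]*1000).round()) for v in range(300,340,4)])
E
```

```text
238 [(300, np.float64(459.0), np.float64(295.0), np.float64(-0.0)), (304, np.float64(459.0), np.float64(292.0), np.float64(0.0)), (308, np.float64(458.0), np.float64(289.0), np.float64(1.0)), (312, np.float64(457.0), np.float64(286.0), np.float64(-0.0)), (316, np.float64(478.0), np.float64(278.0), np.float64(48.0)), (320, np.float64(477.0), np.float64(276.0), np.float64(47.0)), (324, np.float64(477.0), np.float64(274.0), np.float64(48.0)), (328, np.float64(476.0), np.float64(271.0), np.float64(47.0)), (332, np.float64(459.0), np.float64(270.0), np.float64(11.0)), (336, np.float64(459.0), np.float64(268.0), np.float64(12.0))]
245 [(300, np.float64(454.0), np.float64(296.0), np.float64(1.0)), (304, np.float64(452.0), np.float64(293.0), np.float64(-1.0)), (308, np.float64(483.0), np.float64(281.0), np.float64(66.0)), (312, np.float64(483.0), np.float64(279.0), np.float64(67.0)), (316, np.float64(483.0), np.float64(277.0), np.float64(68.0)), (320, np.float64(482.0), np.float64(275.0), np.float64(67.0)), (324, np.float64(482.0), np.float64(273.0), np.float64(67.0)), (328, np.float64(481.0
[... 2649 characters left out ...]
 np.float64(482.0), np.float64(268.0), np.float64(98.0))]
284 [(300, np.float64(486.0), np.float64(282.0), np.float64(106.0)), (304, np.float64(484.0), np.float64(281.0), np.float64(104.0)), (308, np.float64(484.0), np.float64(279.0), np.float64(104.0)), (312, np.float64(484.0), np.float64(278.0), np.float64(105.0)), (316, np.float64(478.0), np.float64(277.0), np.float64(96.0)), (320, np.float64(478.0), np.float64(276.0), np.float64(96.0)), (324, np.float64(484.0), np.float64(273.0), np.float64(105.0)), (328, np.float64(483.0), np.float64(272.0), np.float64(104.0)), (332, np.float64(482.0), np.float64(270.0), np.float64(104.0)), (336, np.float64(483.0), np.float64(269.0), np.float64(105.0))]
```

View pics/c4.png

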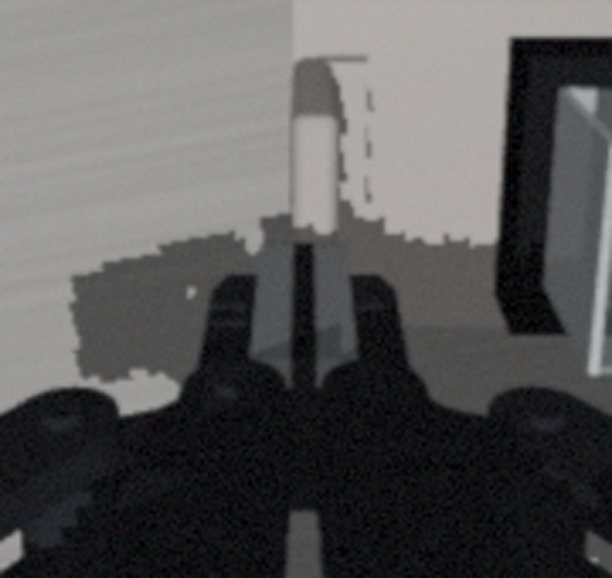

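The zoom shows the grey fingertips shut together above the tab. Depth puts their lower end at about z 0.062, though the reported TCP z is 0.02. I'll check this against the other cameras.

```bash
python3 - <<'E'
from h import *
d=load('w3'); print(ray(d,[[320,200]])[0])
s=load('s3'); C=cloud(s)
print('proj',proj(s,[[.4728,.277,.02],[.4728,.277,.062],[.473,.276,.048]]).round(1))
# points near gripper from side cam
m=(abs(C[...,0]-.473)<.03)&(abs(C[...,1]-.277)<.03)&(C[...,2]>.008)&(C[...,2]<.12)
p=C[m]; g=s['img'][m].max(-1)
for z in range(8,120,8):
    k=(p[:,2]*1000>=z)&(p[:,2]*1000<z+8); print(z,k.sum(),p[k].mean(0).round(3),np.ptp(p[k],axis=0).round(3),g[k].mean().round())
E
```

```text
[0.54512241 0.26331436 0.20126059]
proj [[313.5 288.3]
 [313.5 274.9]
 [313.5 279.1]]
8 51 [0.47  0.279 0.012] [0.051 0.017 0.008] 90.0
16 51 [0.472 0.28  0.02 ] [0.047 0.012 0.008] 91.0
24 54 [0.473 0.279 0.028] [0.048 0.011 0.008] 92.0
32 46 [0.472 0.279 0.036] [0.047 0.012 0.008] 93.0
40 67 [0.473 0.278 0.044] [0.048 0.016 0.007] 107.0
48 2 [0.451 0.285 0.049] [0.    0.002 0.001] 78.0
56 13 [0.467 0.285 0.061] [0.019 0.016 0.006] 71.0
64 28 [0.468 0.288 0.068] [0.021 0.02  0.007] 54.0
72 27 [0.471 0.289 0.076] [0.021 0.02  0.007] 49.0
80 28 [0.469 0.288 0.083] [0.021 0.02  0.008] 51.0
88 11 [0.465 0.285 0.091] [0.021 0.025 0.007] 65.0
96 12 [0.464 0.281 0.102] [0.02  0.039 0.006] 45.0
104 30 [0.462 0.283 0.108] [0.026 0.05  0.008] 43.0
112 10 [0.462 0.281 0.116] [0.015 0.05  0.007] 43.0
```

```bash
python3 - <<'E'
from h import *
d=load('w3');C=cloud(d)
for v in (310,313,325,328): print(v,[(r,*(C[r,v]*1000).round(1)[[0,2]]) for r in range(237,248)])
w=load('w2');C=cloud(w);m=(C[...,2]>.17)&(C[...,2]<.28)&(C[...,0]<.52)
p=C[m]; print(len(p)); 
for y0 in (.24,.25,.26,.28,.29,.30): 
    k=abs(p[:,1]-y0)<.005; print(y0,k.sum(), p[k][p[k][:,2].argmin()].round(4) if k.any() else '')
E
```

```text
310 [(237, np.float64(458.7), np.float64(0.7)), (238, np.float64(457.4), np.float64(-0.4)), (239, np.float64(457.0), np.float64(0.6)), (240, np.float64(456.9), np.float64(2.3)), (241, np.float64(455.6), np.float64(1.0)), (242, np.float64(483.1), np.float64(63.7)), (243, np.float64(483.2), np.float64(65.2)), (244, np.float64(483.1), np.float64(66.3)), (245, np.float64(483.2), np.float64(67.7)), (246, np.float64(483.0), np.float64(68.4)), (247, np.float64(482.9), np.float64(69.4))]
313 [(237, np.float64(458.3), np.float64(0.9)), (238, np.float64(457.4), np.float64(0.6)), (239, np.float64(456.7), np.float64(0.8)), (240, np.float64(455.6), np.float64(0.2)), (241, np.float64(454.7), np.float64(0.1)), (242, np.float64(483.1), np.float64(64.3)), (243, np.float64(482.6), np.float64(64.5)), (244, np.float64(482.8), np.float64(66.2)), (245, np.float64(482.3), np.float64(66.4)), (246, np.float64(482.5), np.float64(68.0)), (247, np.float64(482.6), np.float64(69.3))]
325 [(237, np.float64(477.6), np.float64(48.4)), (238, np.float64(477.4), np.float64(49.4)), (239, np.float64(476.5), np.float64(48
[... 346 characters left out ...]
t64(69.9))]
328 [(237, np.float64(477.0), np.float64(47.8)), (238, np.float64(476.1), np.float64(47.2)), (239, np.float64(475.7), np.float64(47.6)), (240, np.float64(475.1), np.float64(47.7)), (241, np.float64(474.2), np.float64(47.1)), (242, np.float64(480.8), np.float64(62.7)), (243, np.float64(481.2), np.float64(64.7)), (244, np.float64(481.3), np.float64(66.1)), (245, np.float64(481.1), np.float64(66.8)), (246, np.float64(481.4), np.float64(68.7)), (247, np.float64(481.2), np.float64(69.3))]
16444
0.24 2293 [0.4744 0.2431 0.2497]
0.25 1679 [0.4802 0.2536 0.2129]
0.26 1276 [0.4705 0.2601 0.208 ]
0.28 39 [0.4925 0.2848 0.2738]
0.29 2180 [0.4774 0.2895 0.2092]
0.3 940 [0.4842 0.2965 0.2151]
```

Two cameras agree that the real fingertips sit about 41 mm above the reported TCP. The fingers closed over the tab and moved nothing. I'll allow for this offset, reopen, go 40 mm lower and grip again.

Emit:
step_arm(targets=[[[0,0,0],[0,0,0]],[[0,0,0],[0,0,0]],[[0,0,0],[0,0,0]],[[0,0,0],[0,0,0]],[[0,0,0.04],[0,0,0]],[[0,0,0.08],[0,0,0]],[[0,0,0.11],[0,0,0]],[[0,0,0.133],[0,0,0]],[[0,0,0.133],[0,0,0]],[[0,0,0.133],[0,0,0]]], jaw=30)

```text
time_s: 5.18
position: [0.4727, 0.2769, -0.0202]
tool_rot: [[0.982, -0.188, -0.0], [-0.188, -0.982, -0.0], [-0.0, 0.0, -1.0]]
ft_force: [-0.9, 0.3, 0.8]
grip_width: 0.03
gripper_force: 0.0
```

Emit:
step_arm(targets=[[[0,0,0],[0,0,0]],[[0,0,0],[0,0,0]],[[0,0,0],[0,0,0]],[[0,0,0],[0,0,0]],[[0,0,0],[0,0,0]],[[0,0,0],[0,0,0]]], jaw=0, grip_force=40)

```text
time_s: 5.68
position: [0.4731, 0.2768, -0.0194]
tool_rot: [[0.982, -0.188, 0.001], [-0.188, -0.982, 0.0], [0.001, -0.0, -1.0]]
ft_force: [-0.5, -2.6, 5.6]
grip_width: 0.0072
gripper_force: 40.4
```

```bash
python3 - <<'E'
from tr import *
d=shot('wrist','w4'); s=env.observe(); print(s['position'],s['tool_rot'],s['grip_width'],s['gripper_force'],s['ft_force'],s['wrist_torque'])
tray('w4',.08,.31)
E
```

```text
[ 0.47306084  0.27681389 -0.01944089] [[ 9.82220442e-01 -1.87728543e-01  9.99101271e-04]
 [-1.87728668e-01 -9.82220925e-01  3.21041786e-05]
 [ 9.75311304e-04 -2.19093331e-04 -9.99999500e-01]] 0.007697696444426928 40.41542708873749 [-1.41168811 -3.26531929  6.39552406] [-0.39345553  0.1713723  -0.01102672]
0.003 8782 [0.4831 0.22   0.0063] [array([460.2, 201.7]), array([160.8,  72.3]), np.float64(79.3)]
0.02 10911 [0.4668 0.186  0.0242] [array([460.1, 208.1]), array([172.5,  59.5]), np.float64(78.8)]
0.04 6653 [0.4622 0.2005 0.0451] [array([462.8, 213.1]), array([164.2,  49.9]), np.float64(80.3)]
0.049 3482 [0.4611 0.1938 0.0509] [array([462.1, 213.7]), array([163.5,  47. ]), np.float64(79.3)]
0.055 3394 [0.4649 0.2177 0.0584] [array([462.8, 242.7]), array([135.6,  38.3]), np.float64(82.7)]
```

Emit:
step_arm(targets=[[[0.0107,0.022,0],[0,0,-0.007]],[[0.032,0.066,0],[0,0,-0.021]],[[0.0577,0.119,0],[0,0,-0.038]],[[0.0855,0.176,0],[0,0,-0.057]],[[0.1133,0.233,0],[0,0,-0.075]],[[0.141,0.29,0],[0,0,-0.094]],[[0.1667,0.343,0],[0,0,-0.111]],[[0.188,0.387,0],[0,0,-0.125]],[[0.205,0.422,0],[0,0,-0.136]],[[0.2137,0.44,0],[0,0,-0.142]]])

```text
time_s: 6.57
position: [0.5113, 0.1351, -0.0195]
tool_rot: [[0.997, -0.079, 0.001], [-0.079, -0.997, 0.002], [0.001, -0.002, -1.0]]
ft_force: [-2.2, 8.0, 6.5]
grip_width: 0.0076
gripper_force: 40.8
```

```bash
cat > vw.py <<'E'
from tr import *
import sys
f=sys.argv[1]
d=shot('wrist',f); s=env.observe(); print(s['time_s'],np.round(s['position'],4),np.degrees(np.arctan2(s['tool_rot'][1][0],s['tool_rot'][0][0])).round(2),s['grip_width'],s['gripper_force'],np.round(s['ft_force'],1),np.round(s['wrist_torque'],2))
C=cloud(d);Z=C[...,2];g=d['img'].astype(int); P=s['position']
def fit(n,m):
    # largest blob, min area rect
    k,l,st,_=cv2.connectedComponentsWithStats(m.astype(np.uint8)); 
    for i in range(1,k):
        if st[i,4]>60: p=C[l==i]; r=cv2.minAreaRect((p[:,:2]*1000).astype(np.float32)); print(n,st[i,4],p.mean(0).round(4),[np.round(x,1) for x in r])
near=(abs(C[...,0]-P[0]+.03)<.09)&(P[1]-C[...,1]<.18)&(C[...,1]<P[1]-.015)
fit('block',near&(g.max(-1)<60)&(abs(Z-.024)<.004))
fit('foot',near&(g.min(-1)>90)&(abs(Z-.006)<.0035))
fit('stopper',near&(Z>.055)&(Z<.062)&(g.min(-1)>110))
E
python3 vw.py w5
```

```text
6.6167 [ 0.5115  0.1345 -0.0195] -4.51 0.007227641026702051 40.81044137477875 [ 0.  -3.3  6.5] [-0.42  0.06 -0.2 ]
block 7588 [0.5181 0.0451 0.024 ] [array([503.6,  38.1]), array([116.8,  58.3]), np.float64(85.3)]
block 68 [ 0.4734 -0.002   0.0241] [array([474.1,  -0.5]), array([12.6,  4.2]), np.float64(47.0)]
foot 6472 [0.5313 0.0706 0.0061] [array([518.1,  49.9]), array([143.1,  47.5]), np.float64(85.4)]
stopper 1828 [0.5051 0.0387 0.0576] [array([503.6,  38.3]), array([11.2, 38.1]), np.float64(83.7)]
```

View pics/w5.png

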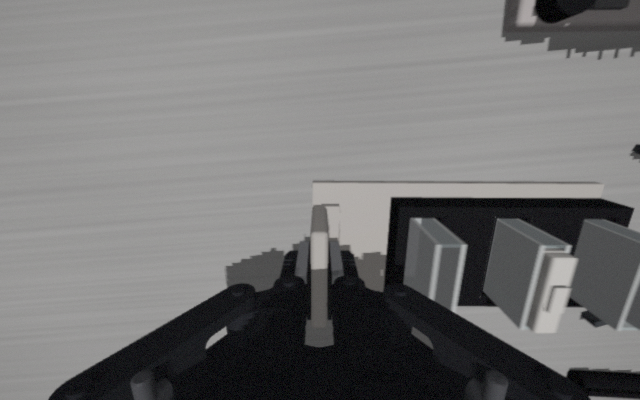

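The view shows the tray gripped and aligned, all three cells upright at about (435,265), (530,270) and (615,270). Its origin is on the channel's centre line to within 1 mm.

Emit:
step_arm(targets=[[[0,0.02,0],[0,0,0]],[[0,0.05,0],[0,0,0]],[[0,0.09,0],[0,0,0]],[[0,0.13,0],[0,0,0]],[[0,0.17,0],[0,0,0]],[[0,0.21,0],[0,0,0]],[[0,0.25,0],[0,0,0]],[[0,0.285,0],[0,0,0]],[[0,0.315,0],[0,0,0]],[[0,0.333,0],[0,0,0]]])

```text
time_s: 7.45
position: [0.5037, 0.0358, -0.0195]
tool_rot: [[0.997, -0.078, 0.002], [-0.078, -0.997, 0.002], [0.002, -0.002, -1.0]]
ft_force: [1.0, 8.2, 5.7]
grip_width: 0.0074
gripper_force: 40.6
```

```bash
python3 vw.py w6
```

```text
7.5 [ 0.5037  0.0351 -0.0195] -4.49 0.007259815144573461 40.75942039489746 [-1.1 -1.2  6.5] [-0.11  0.12 -0.  ]
block 7890 [ 0.5099 -0.0526  0.024 ] [array([496.2, -61.2]), array([117.2,  59.2]), np.float64(85.5)]
foot 5525 [ 0.5229 -0.0165  0.0062] [array([509.8, -49.5]), array([143.1,  49.4]), np.float64(85.7)]
foot 96 [0.4822 0.0019 0.0063] [array([481.7,   2.6]), array([ 8.7, 10.1]), np.float64(56.6)]
foot 104 [ 0.3879 -0.137   0.0079] [array([ 387.9, -136.6]), array([15.9,  2.8]), np.float64(81.2)]
stopper 1781 [ 0.4978 -0.0651  0.0579] [array([496.1, -65.7]), array([11.9, 37.9]), np.float64(84.8)]
```

Emit:
step_arm(targets=[[[0,0.02,0],[0,0,0]],[[0,0.05,0],[0,0,0]],[[0,0.08,0],[0,0,0]],[[0,0.11,0],[0,0,0]],[[0,0.14,0],[0,0,0]],[[0,0.17,0],[0,0,0]],[[0,0.195,0],[0,0,0]],[[0,0.21,0],[0,0,0]],[[0,0.217,0],[0,0,0]],[[0,0.22,0],[0,0,0]]])

```text
time_s: 8.33
position: [0.4985, -0.0294, -0.0195]
tool_rot: [[0.997, -0.078, 0.002], [-0.078, -0.997, 0.002], [0.001, -0.002, -1.0]]
ft_force: [0.7, 9.2, 6.9]
grip_width: 0.0073
gripper_force: 40.8
```

Emit:
step_arm(targets=[[[0,0.003,0],[0,0,0]],[[0,0.006,0],[0,0,0]],[[0,0.009,0],[0,0,0]],[[0,0.012,0],[0,0,0]],[[0,0.013,0],[0,0,0]]])

```text
time_s: 8.75
position: [0.4982, -0.0329, -0.0195]
tool_rot: [[0.997, -0.077, 0.001], [-0.077, -0.997, 0.002], [0.001, -0.002, -1.0]]
ft_force: [0.7, 8.8, 7.6]
grip_width: 0.0074
gripper_force: 40.8
```

Emit:
step_arm(targets=[[[0,0.003,0],[0,0,0]],[[0,0.006,0],[0,0,0]],[[0,0.006,0],[0,0,0]]])

```text
time_s: 9.0
position: [0.4981, -0.0348, -0.0194]
tool_rot: [[0.997, -0.077, 0.001], [-0.077, -0.997, 0.002], [0.001, -0.002, -1.0]]
ft_force: [0.8, 8.4, 8.1]
grip_width: 0.0073
gripper_force: 40.8
```

Emit:
step_arm(targets=[[[0,0.003,0],[0,0,0]],[[0,0.006,0],[0,0,0]],[[0,0.006,0],[0,0,0]]])

```text
time_s: 9.25
position: [0.4979, -0.0366, -0.0195]
tool_rot: [[0.997, -0.078, 0.001], [-0.078, -0.997, 0.002], [0.001, -0.002, -1.0]]
ft_force: [0.2, 8.0, 6.8]
grip_width: 0.0075
gripper_force: 40.8
```

```bash
python3 vw.py w7; python3 - <<'E'
from h import *
d=load('w7');C=cloud(d)
m=(C[...,2]>.0125)&(C[...,2]<.019)&(C[...,1]<-.17)&(C[...,1]>-.23)&(abs(C[...,0]-.487)<.05)
print(m.sum(), C[m].max(0) if m.any() else '')
E
```

```text
9.3 [ 0.4979 -0.0366 -0.0195] -4.44 0.007519861326059713 40.81403732299805 [0.3 7.4 6.8] [ 1.22 -0.03  0.  ]
block 7975 [ 0.5044 -0.1263  0.024 ] [array([ 490.5, -134. ]), array([117.8,  58.9]), np.float64(85.6)]
block 106 [ 0.4604 -0.1738  0.024 ] [array([ 460. , -173.3]), array([11.4,  5.3]), np.float64(48.7)]
foot 4201 [ 0.5141 -0.0822  0.0063] [array([ 505. , -121.7]), array([144.1,  47.3]), np.float64(85.6)]
stopper 1803 [ 0.4923 -0.1337  0.0575] [array([ 490.9, -134.1]), array([11.3, 38. ]), np.float64(85.6)]
1686 [ 0.53697613 -0.17047948  0.01897818]
```

Emit:
step_arm(targets=[[[0,0.003,0],[0,0,0]],[[0,0.006,0],[0,0,0]],[[0,0.008,0],[0,0,0]],[[0,0.008,0],[0,0,0]]])

```text
time_s: 9.63
position: [0.4979, -0.0374, -0.0195]
tool_rot: [[0.997, -0.078, 0.002], [-0.078, -0.997, 0.004], [0.001, -0.004, -1.0]]
ft_force: [4.2, 19.6, 7.7]
grip_width: 0.0077
gripper_force: 41.0
```

Emit:
step_arm(targets=[[[0,0.003,0],[0,0,0]],[[0,0.006,0],[0,0,0]],[[0,0.008,0],[0,0,0]],[[0,0.008,0],[0,0,0]]])

```text
time_s: 9.97
position: [0.4977, -0.0373, -0.0195]
tool_rot: [[0.997, -0.078, 0.002], [-0.078, -0.997, 0.008], [0.002, -0.008, -1.0]]
ft_force: [7.2, 35.1, 8.3]
grip_width: 0.0074
gripper_force: 41.4
```

Emit:
step_arm(targets=[[[0,-0.005,0],[0,0,0]],[[0,-0.01,0],[0,0,0]],[[0,-0.014,0],[0,0,0]],[[0,-0.014,0],[0,0,0]]])

```text
time_s: 10.3
position: [0.4978, -0.0374, -0.0194]
tool_rot: [[0.997, -0.077, 0.001], [-0.077, -0.997, 0.001], [0.001, -0.001, -1.0]]
ft_force: [-0.3, 5.4, 7.7]
grip_width: 0.0074
gripper_force: 41.7
```

Emit:
step_arm(targets=[[[0,0,0],[0,0,0]],[[0,0,0],[0,0,0]],[[0,0,0],[0,0,0]],[[0,0,0],[0,0,0]],[[0,0,-0.08],[0,0,0]],[[0,0,-0.18],[0,0,0]],[[0,0,-0.3],[0,0,0]],[[0,0,-0.42],[0,0,0]],[[0,0,-0.5],[0,0,0]],[[0,0,-0.5],[0,0,0]]], jaw=28)

```text
time_s: 11.13
position: [0.4997, -0.039, 0.1347]
tool_rot: [[0.997, -0.077, 0.009], [-0.077, -0.997, -0.003], [0.009, 0.002, -1.0]]
ft_force: [-0.1, 0.2, 0.2]
grip_width: 0.0279
gripper_force: 0.0
```

```bash
python3 vw.py w8
```

```text
11.1833 [ 0.4985 -0.0387  0.132 ] -4.44 0.02814911877345016 0.0 [-0.3 -0.1 -1.3] [ 0.03  0.02 -0.  ]
block 3007 [ 0.4948 -0.1301  0.0241] [array([ 490.2, -134.5]), array([117.2,  58.2]), np.float64(85.6)]
foot 1728 [ 0.5039 -0.0827  0.0064] [array([ 488.6, -120. ]), array([141. ,  74.5]), np.float64(83.5)]
foot 81 [ 0.388  -0.1346  0.0075] [array([ 387.9, -135.1]), array([49.5,  2. ]), np.float64(82.8)]
stopper 430 [ 0.491  -0.1339  0.0576] [array([ 490.2, -134.2]), array([10.7, 37.1]), np.float64(85.8)]
```

View pics/w8.png

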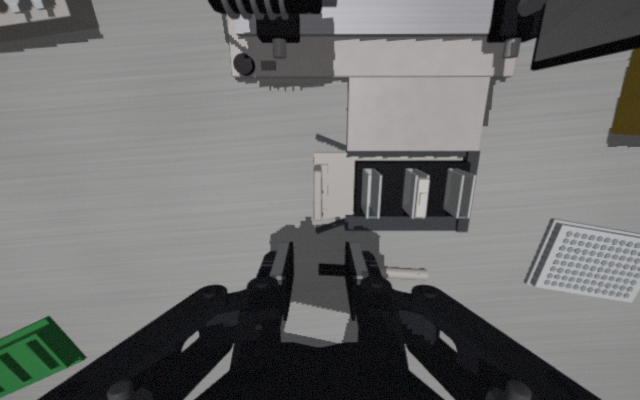

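The view shows the tray home between the walls against the stop, at (475,190). All three cells are upright and the stoppered one is at (415,193).

Emit:
step_arm(targets=[[[0,0.06,0],[0,0,0]],[[0,0.16,0],[0,0,0]],[[0,0.25,0.05],[0,0,0]],[[0,0.319,0.12],[0,0,0]],[[0,0.319,0.2],[0,0,0]],[[0,0.319,0.267],[0,0,0]],[[0,0.319,0.267],[0,0,0]],[[0,0.319,0.267],[0,0,0]],[[0,0.319,0.267],[0,0,0]]])

```text
time_s: 11.93
position: [0.4904, -0.1337, 0.0503]
tool_rot: [[0.997, -0.077, 0.0], [-0.077, -0.997, -0.0], [0.0, 0.0, -1.0]]
ft_force: [0.0, -0.2, 1.1]
grip_width: 0.0281
gripper_force: 0.0
```

```bash
python3 - <<'E'
from h import *
d=shot('wrist','w9'); s=env.observe(); print(s['position'],np.degrees(np.arctan2(s['tool_rot'][1][0],s['tool_rot'][0][0])))
C=cloud(d);Z=C[...,2];g=d['img'].astype(int);P=s['position']
n=(abs(C[...,0]-.49)<.04)&(abs(C[...,1]+.134)<.014)
for nm,m in dict(stop=n&(Z>.054)&(Z<.062)&(g.min(-1)>90),glass=n&(Z>.03)&(Z<.054)).items():
    p=C[m]; print(nm,m.sum(),p.mean(0).round(4),p.min(0).round(4),p.max(0).round(4),[np.round(x,1) for x in cv2.minAreaRect((p[:,:2]*1000).astype(np.float32))])
# fingers: points 60-110mm high
m=(Z>.07)&(Z<.12)&(abs(C[...,0]-P[0])<.03); p=C[m]
for lo,hi in((.015,.05),(-.05,-.015)):
    k=(p[:,1]-P[1]>lo)&(p[:,1]-P[1]<hi); q=p[k]; print('finger',k.sum(),q.min(0).round(4),q.max(0).round(4))
E
```

```text
[ 0.49059865 -0.13375775  0.05070957] -4.408306824527796
stop 798 [ 0.492  -0.1347  0.0576] [ 0.4721 -0.1409  0.054 ] [ 0.5092 -0.1285  0.0609] [array([ 490.7, -134.8]), array([ 9.7, 36.6]), np.float64(85.3)]
glass 442 [ 0.5011 -0.1354  0.0479] [ 0.4688 -0.1424  0.031 ] [ 0.5122 -0.1274  0.054 ] [array([ 490.5, -134.6]), array([12.4, 42.7]), np.float64(85.7)]
finger 702 [ 0.4792 -0.1188  0.0888] [ 0.5024 -0.1056  0.1198]
finger 588 [ 0.4928 -0.161   0.0927] [ 0.4995 -0.1488  0.12  ]
```

Emit:
step_arm(targets=[[[0,0.003,0.05],[0,0,0]],[[0,0.003,0.1],[0,0,0]],[[0,0.003,0.15],[0,0,0]],[[0,0.003,0.19],[0,0,0]],[[0,0.003,0.206],[0,0,0]],[[0,0.003,0.206],[0,0,0]],[[0,0.003,0.206],[0,0,0]]])

```text
time_s: 12.57
position: [0.4905, -0.1347, -0.0111]
tool_rot: [[0.997, -0.077, 0.001], [-0.077, -0.997, -0.001], [0.001, 0.001, -1.0]]
ft_force: [0.4, -0.3, 0.1]
grip_width: 0.0282
gripper_force: 0.0
```

Emit:
step_arm(targets=[[[0,0,0],[0,0,0]],[[0,0,0],[0,0,0]],[[0,0,0],[0,0,0]],[[0,0,0],[0,0,0]],[[0,0,0],[0,0,0]],[[0,0,0],[0,0,0]]], jaw=0, grip_force=20)

```text
time_s: 13.07
position: [0.4906, -0.1348, -0.011]
tool_rot: [[0.997, -0.077, 0.002], [-0.077, -0.997, -0.001], [0.002, 0.001, -1.0]]
ft_force: [-0.3, 0.7, 6.9]
grip_width: 0.0119
gripper_force: 26.0
```

Emit:
step_arm(targets=[[[0,0,-0.015],[0,0,0]],[[0,0,-0.04],[0,0,0]],[[0,0,-0.08],[0,0,0]],[[0,0,-0.13],[0,0,0]],[[0,0,-0.18],[0,0,0]],[[0,0,-0.23],[0,0,0]],[[0,0,-0.28],[0,0,0]],[[0,0,-0.32],[0,0,0]],[[0,0,-0.333],[0,0,0]],[[0,0,-0.333],[0,0,0]]])

```text
time_s: 13.9
position: [0.4904, -0.1348, 0.0891]
tool_rot: [[0.997, -0.077, 0.002], [-0.077, -0.997, -0.001], [0.002, 0.001, -1.0]]
ft_force: [0.8, -0.4, -0.4]
grip_width: 0.0122
gripper_force: 25.0
```

```bash
python3 - <<'E'
from h import *
d=shot('wrist','w10'); s=env.observe(); print(s['position'],s['q'],s['grip_width'],s['gripper_force'],s['ft_force'])
sd=shot('side','s10')
C=cloud(d)
g=d['img'].astype(int); Z=C[...,2]
n=(abs(C[...,0]-.49)<.045)&(abs(C[...,1]+.135)<.015)
m=n&(Z>.11)&(Z<.165); p=C[m]; print(m.sum(),np.percentile(p,[1,50,99],axis=0).round(4))
m=n&(Z>.15)&(Z<.165)&(g.min(-1)>90); p=C[m]; print('stopper',m.sum(),p.mean(0) if m.any() else '')
a=d['img']; b=cv2.resize(sd['img'][130:290,230:400],(640,602))
cv2.imwrite('pics/w10b.png',np.hstack([a[100:400,120:520],b[:300,:400]])[...,::-1])
E
```

```text
[ 0.4899438  -0.13457267  0.08811845] [-2.87292356e+01  2.37549860e+01  9.04299951e+01 -1.08990105e-03
  6.57864785e+01  6.57049829e+01] 0.011945648163164953 25.017696619033813 [-0.44930234  0.52964437 -0.82384638]
4236 [[ 0.4726 -0.1491  0.114 ]
 [ 0.4992 -0.1348  0.1564]
 [ 0.5119 -0.1208  0.1648]]
stopper 2164 [ 0.49354073 -0.13437368  0.15618315]
```

View pics/w10b.png

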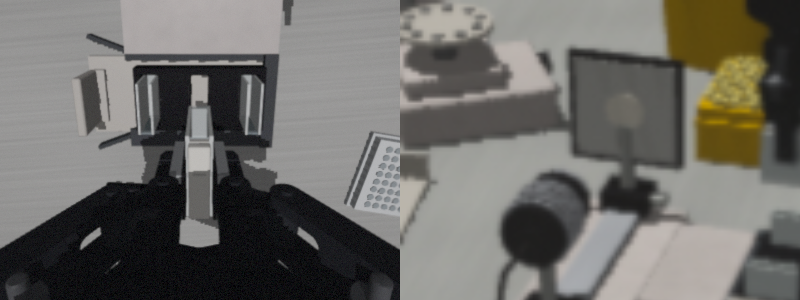

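The left panel shows the stoppered cell held upright by its frosted faces, and both open cells still standing in the home tray at (147,103) and (252,103). The right panel shows the lamp and screen undisturbed.

Emit:
step_arm(targets=[[[0.02,0,0],[0,0,0]],[[0.06,0,0],[0,0,0]],[[0.12,-0.005,0],[0,0,0]],[[0.19,-0.01,0],[0,0,0]],[[0.26,-0.013,0],[0,0,0]],[[0.33,-0.016,0],[0,0,0]],[[0.4,-0.02,0],[0,0,0]],[[0.47,-0.023,0],[0,0,0]],[[0.52,-0.025,0],[0,0,0]],[[0.537,-0.025,0],[0,0,0]]])

```text
time_s: 14.83
position: [0.6528, -0.1393, 0.0863]
tool_rot: [[0.997, -0.077, -0.001], [-0.077, -0.997, 0.001], [-0.001, -0.0, -1.0]]
ft_force: [-1.0, -0.4, -0.1]
grip_width: 0.012
gripper_force: 25.0
```

Emit:
step_arm(targets=[[[0,0,0],[0,0,-0.08]],[[0,0,0],[0,0,-0.2]],[[0,0,0],[0,0,-0.33]],[[0,0,0],[0,0,-0.46]],[[0,0,0],[0,0,-0.59]],[[0,0,0],[0,0,-0.72]],[[0,0,0],[0,0,-0.85]],[[0,0,0],[0,0,-0.95]],[[0,0,0],[0,0,-1]]])

```text
time_s: 15.58
position: [0.6506, -0.1395, 0.0872]
tool_rot: [[0.757, 0.653, -0.001], [0.653, -0.757, 0.001], [-0.001, -0.001, -1.0]]
ft_force: [-0.4, 0.3, -0.7]
grip_width: 0.0119
gripper_force: 25.0
```

Emit:
step_arm(targets=[[[0,0,0],[0,0,-0.08]],[[0,0,0],[0,0,-0.2]],[[0,0,0],[0,0,-0.33]],[[0,0,0],[0,0,-0.46]],[[0,0,0],[0,0,-0.59]],[[0,0,0],[0,0,-0.72]],[[0,0,0],[0,0,-0.85]],[[0,0,0],[0,0,-0.95]],[[0,0,0],[0,0,-1]],[[0,0,0],[0,0,-1]]])

```text
time_s: 16.42
position: [0.6507, -0.1395, 0.0872]
tool_rot: [[0.076, 0.997, -0.001], [0.997, -0.076, 0.001], [0.0, -0.001, -1.0]]
ft_force: [0.2, -0.4, -0.8]
grip_width: 0.012
gripper_force: 25.0
```

```bash
python3 - <<'E'
from st import *
d=shot('wrist','w11'); sd=shot('side','s11'); t=shot('top','t11'); s=env.observe(); print(s['time_s'],s['position'],s['tool_rot'],s['q'],s['grip_width'],s['ft_force'])
print('yaw',np.degrees(np.arctan2(s['tool_rot'][1][0],s['tool_rot'][0][0])))
C=cloud(d);g=d['img'].astype(int);Z=C[...,2];P=s['position']
n=(abs(C[...,0]-P[0])<.012)&(abs(C[...,1]-P[1])<.05)
m=n&(Z>.14)&(Z<.165)&(g.min(-1)>80); p=C[m]; print('stopper',m.sum(),np.percentile(p,[1,50,99],axis=0).round(4),[np.round(x,1) for x in cv2.minAreaRect((p[:,:2]*1000).astype(np.float32))])
for nm,D in(('w',d),('side',sd),('top',t),('w1',load('w1')),('w8',load('w8'))):
    K=cloud(D); X,Y,Z=K[...,0],K[...,1],K[...,2]
    sc=(Y<-.19)&(Y>-.24)&(Z>.068)&(Z<.163)&(abs(X-.645)<.065)
    if sc.sum()>50: print(nm,'screen',sc.sum(),line(K[sc][:,:2],0),np.percentile(X[sc],[.5,99.5]).round(4),'z',np.percentile(Z[sc],[1,99]).round(4))
    l=(Y>-.075)&(Y<.05)&(Z>.1)&(Z<.155)&(abs(X-.655)<.045)
    if l.sum()>50: print(nm,'lamp',l.sum(),'zmax',np.percentile(Z[l],98).round(4),'y',np.percentile(Y[l],[.5,99.5]).round(4),'x',np.percentile(X[l],[.5,99.5]).round(4))
a=d['img']; b=cv2.resize(sd['img'][130:250,240:340],(480,576),interpolation=cv2.INTER_CUBIC)
cv2.imwrite('pics/w11b.png',np.hstack([a[:400,160:480],b[:400]])[...,::-1])
E
```

```text
16.5667 [ 0.65094431 -0.13950963  0.08756402] [[ 7.87488739e-02  9.96894252e-01 -6.81822842e-04]
 [ 9.96894455e-01 -7.87486858e-02  2.98573802e-04]
 [ 2.43953854e-04 -7.03217762e-04 -9.99999723e-01]] [-2.22629384e+01  3.81034123e+01  6.31148557e+01  1.05142400e-03
  7.88243665e+01 -1.77464928e+01] 0.011794929104905772 [ 0.19375107 -0.00271092 -0.09651567]
yaw 85.48334526787272
stopper 2454 [[ 0.6424 -0.1556  0.1411]
 [ 0.65   -0.1315  0.155 ]
 [ 0.6568 -0.116   0.159 ]] [array([ 651.4, -137.1]), array([42.7, 21.8]), np.float64(87.9)]
w screen 1029 (np.float64(-0.0706), np.float64(-0.1722), np.int64(739), np.float64(0.00052)) [0.6291 0.6572] z [0.0763 0.1066]
w lamp 12172 zmax 0.1436 y [-0.0628 -0.0201] x [0.6328 0.6876]
side screen 434 (np.float64(-0.0706), np.float64(-0.1716), np.int64(371), np.float64(0.00211)) [0.5932 0.6967] z [0.0686 0.1618]
side lamp 436 zmax 0.1416 y [-0.0598  0.0424] x [0.6318 0.6877]
top lamp 565 zmax 0.1443 y [-0.0624  0.0375] x [0.6341 0.6867]
w1 screen 1626 (np.float64(-0.0968), np.float64(-0.1551), np.int64(1222), np.float64(0.00042)) [0.5939 0.6965] z [0.0701 0.1624]
w1 lamp 2454 zmax 0.1446 y [-0.062  0.038] x [0.6331 0.6899]
w8 screen 5845 (np.float64(-0.0582), np.float64(-0.1799), np.int64(4981), np.float64(0.00052)) [0.593  0.6366] z [0.0694 0.1432]
w8 lamp 1825 zmax 0.1292 y [-0.0586  0.0141] x [0.631  0.6393]
```

View pics/w11b.png

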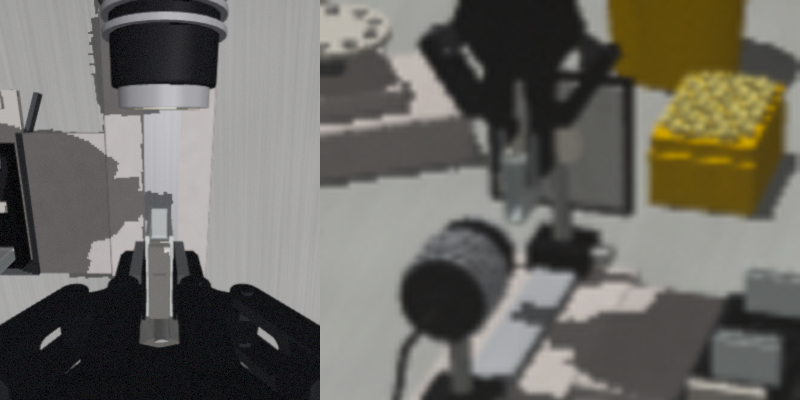

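The left panel shows the cell in line with the lamp, stopper at (160,325) below the lens at (160,95), over the lit strip on the base. The right panel shows it hanging clear between lamp and screen. I'll refine the centring and height.

```bash
python3 - <<'E'
from st import *
d=load('w11');C=cloud(d);g=d['img'].astype(int);X,Y,Z=C[...,0],C[...,1],C[...,2]
for y in (-.05,-.045,-.04,-.035,-.03,-.025):
    k=(abs(Y-y)<.0015)&(Z>.08)&(Z<.155)&(abs(X-.66)<.05); q=C[k]
    A=np.c_[2*q[:,0],2*q[:,2],np.ones(len(q))]; r=np.linalg.lstsq(A,q[:,0]**2+q[:,2]**2,rcond=None)[0]
    print(y,k.sum(),'circle x,z,R',r[:2].round(4),np.sqrt(r[2]+r[0]**2+r[1]**2).round(4),'mid x',(np.percentile(q[:,0],[1,99]).mean()).round(4))
n=(abs(X-.651)<.012)&(abs(Y+.1395)<.05)
m=n&(Z>.1535)&(Z<.162)&(g.min(-1)>60); p=C[m]; print('stop top',m.sum(),np.percentile(p,[2,50,98],axis=0).round(4),[np.round(x,1) for x in cv2.minAreaRect((p[:,:2]*1000).astype(np.float32))])
m=n&(Z>.135)&(Z<.1525); p=C[m]; print('glass',np.percentile(p,[2,50,98],axis=0).round(4)); h=np.histogram(Z[n&(Z>.09)],np.arange(.09,.165,.005)); print(h[0])
m=n&(Z>.1)&(Z<.1525)&(Y>-.122); print('front face',np.percentile(C[m],[2,50,98],axis=0).round(4))
# lit spot on screen from side: bright pixels on face
for f in('side0','s11'):
    D=load(f);K=cloud(D); q=(K[...,1]<-.205)&(K[...,1]>-.235)&(abs(K[...,0]-.645)<.04)&(abs(K[...,2]-.115)<.04); b=D['img'].max(-1).astype(int); 
    th=np.percentile(b[q],80); w=q&(b>th); print(f,q.sum(),np.percentile(b[q],[5,50,80,95]),K[w].mean(0).round(4))
K=cloud(load('s11')); m=(abs(K[...,0]-.651)<.012)&(abs(K[...,1]+.1395)<.03)&(K[...,2]>.08)&(K[...,2]<.14); p=K[m]; print('side cell',m.sum(),p.min(0).round(4),p.max(0).round(4))
E
```

```text
-0.05 847 circle x,z,R [0.6587 0.1169] 0.0241 mid x 0.6579
-0.045 860 circle x,z,R [0.6586 0.1156] 0.0254 mid x 0.6585
-0.04 894 circle x,z,R [0.6591 0.1154] 0.0257 mid x 0.6593
-0.035 930 circle x,z,R [0.6595 0.1154] 0.0257 mid x 0.6592
-0.03 1232 circle x,z,R [0.6609 0.1177] 0.0258 mid x 0.6598
-0.025 1118 circle x,z,R [0.6609 0.1138] 0.0274 mid x 0.6629
stop top 1842 [[ 0.6405 -0.1545  0.154 ]
 [ 0.6497 -0.1335  0.1556]
 [ 0.661  -0.1195  0.161 ]] [array([ 647.6, -136.8]), array([37.6, 22.9]), np.float64(69.8)]
glass [[ 0.6397 -0.1551  0.1357]
 [ 0.6515 -0.1267  0.1483]
 [ 0.662  -0.116   0.1521]]
[   0    0    9   59   62   63   74   77  163  187  211  671  695 1419
  561]
front face [[ 0.6448 -0.1204  0.1062]
 [ 0.6508 -0.1167  0.1385]
 [ 0.6569 -0.1158  0.1517]]
side0 516 [ 80.75  87.    88.   102.  ] [ 0.6476 -0.2174  0.1146]
s11 265 [ 74.  91.  93. 108.] [ 0.6373 -0.2151  0.1123]
side cell 80 [ 0.6394 -0.1569  0.1021] [ 0.6588 -0.1098  0.14  ]
```

```bash
python3 - <<'E'
from st import *
d=load('w11');C=cloud(d);X,Y,Z=C[...,0],C[...,1],C[...,2]
s=(abs(X-.65)<.013)&(Z>.13)&(Z<.165)
for y in np.arange(-.154,-.112,.004):
    k=s&(abs(Y-y)<.002); q=C[k]
    if len(q)>5: t=q[q[:,2]>.1535]; print(y.round(3),len(q),'all',np.percentile(q[:,0],[1,50,99]).round(4),'top',len(t),np.percentile(t[:,0],[2,98]).round(4) if len(t)>3 else '')
k=(Y<-.1145)&(Y>-.119)&(abs(X-.65)<.02)&(Z>.1)&(Z<.15); q=C[k]
for z in np.arange(.105,.15,.008):
    t=q[abs(q[:,2]-z)<.004]; print('win z',z.round(3),len(t),np.percentile(t[:,0],[2,98]).round(4) if len(t)>3 else '',t[:,1].mean().round(4))
f=(Z>.155)&(Z<.19)&(abs(Y+.1395)<.012); p=C[f]; h,e=np.histogram(p[:,0],np.arange(.6,.705,.004)); print(list(zip(e.round(3),h)))
cv2.imwrite('pics/c12.png',cv2.resize(d['img'][190:360,270:370],None,fx=3.4,fy=3.4,interpolation=cv2.INTER_CUBIC)[...,::-1])
E
```

```text
-0.154 160 all [0.6421 0.6485 0.6543] top 132 [0.6433 0.6531]
-0.15 240 all [0.6412 0.6486 0.6562] top 210 [0.6414 0.6561]
-0.146 241 all [0.6412 0.6485 0.6564] top 211 [0.6412 0.6564]
-0.142 269 all [0.6416 0.6492 0.6567] top 241 [0.6417 0.6566]
-0.138 284 all [0.6418 0.6496 0.6569] top 254 [0.642  0.6568]
-0.134 299 all [0.6423 0.6498 0.6579] top 270 [0.6424 0.6576]
-0.13 845 all [0.6415 0.6574 0.6626] top 535 [0.6417 0.6623]
-0.126 694 all [0.6377 0.6422 0.6565] top 379 [0.6379 0.6549]
-0.122 234 all [0.6444 0.6508 0.6568] top 181 [0.646  0.6552]
-0.118 696 all [0.6448 0.651  0.657 ] top 72 [0.6463 0.6553]
-0.114 34 all [0.645  0.6464 0.6505] top 0 
win z 0.105 57 [0.6452 0.657 ] -0.1165
win z 0.113 99 [0.6449 0.6569] -0.1166
win z 0.121 111 [0.6451 0.657 ] -0.1165
win z 0.129 131 [0.645  0.6568] -0.1165
win z 0.137 157 [0.6449 0.657 ] -0.1165
win z 0.145 221 [0.645  0.6569] -0.1167
[(np.float64(0.6), np.int64(0)), (np.float64(0.604), np.int64(49)), (np.float64(0.608), np.int64(300)), (np.float64(0.612), np.int64(368)), (np.float64(0.616), np.int64(647)), (np.float64(0.62), np.int64(497)), (np.float64(0.624), np.int64(302)), (np.float64(0.628), np.int64(40)), (np.float64(0.632), np.int64(11)), (np.float64(0.636), np.int64(15)), (np.float64(0.64), np.int64(514)), (np.float64(0.644), np.int64(287)), (np.float64(0.648), np.int64(370)), (np.float64(0.652), np.int64(288)), (np.float64(0.656), np.int64(569)), (np.float64(0.66), np.int64(318)), (np.float64(0.664), np.int64(289)), (np.float64(0.668), np.int64(207)), (np.float64(0.672), np.int64(344)), (np.float64(0.676), np.int64(883)), (np.float64(0.68), np.int64(1030)), (np.float64(0.684), np.int64(714)), (np.float64(0.688), np.int64(472)), (np.float64(0.692), np.int64(150)), (np.float64(0.696), np.int64(27)), (np.float64(0.7), np.int64(0))]
```

View pics/c12.png

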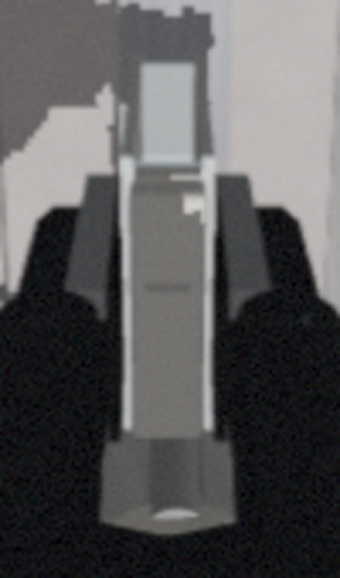

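The zoom shows the cell square and centred between the pads, stopper at about (165,480). Relative to the beam it needs +1.7 mm in x, −1.8 mm in y and about 7.6 mm down.

Emit:
step_arm(targets=[[[-0.003,0.003,0.006],[0,0,0]],[[-0.0056,0.0058,0.014],[0,0,0]],[[-0.0056,0.0058,0.022],[0,0,0]],[[-0.0056,0.0058,0.0253],[0,0,0]],[[-0.0056,0.0058,0.0253],[0,0,0]],[[-0.0056,0.0058,0.0253],[0,0,0]],[[-0.0056,0.0058,0.0253],[0,0,0]],[[-0.0056,0.0058,0.0253],[0,0,0]]])

```text
time_s: 17.23
position: [0.6528, -0.1413, 0.0805]
tool_rot: [[0.077, 0.997, 0.0], [0.997, -0.077, -0.0], [-0.0, 0.0, -1.0]]
ft_force: [0.4, -0.3, -0.1]
grip_width: 0.0118
gripper_force: 25.0
```

```bash
python3 - <<'E'
from st import *
d=shot('wrist','w12'); t=shot('top','t12'); sd=shot('side','s12'); s=env.observe(); print(s['time_s'],s['position'],np.abs(s['qvel']).max(),s['grip_width'],s['gripper_force'])
C=cloud(d);X,Y,Z=C[...,0],C[...,1],C[...,2]
k=(Y<-.115)&(Y>-.123)&(abs(X-.652)<.02)&(Z>.1)&(Z<.14); q=C[k]; print('win',np.percentile(q,[2,50,98],axis=0).round(4))
m=(abs(X-.652)<.012)&(Y<-.132)&(Y>-.155)&(Z>.135)&(Z<.16); print('stopper',np.percentile(C[m],[2,50,98],axis=0).round(4))
K=cloud(sd); g=sd['img'].astype(int); m=(abs(K[...,0]-.652)<.009)&(abs(K[...,1]+.14)<.03)&(K[...,2]>.08)&(K[...,2]<.125); p=K[m]; print('side cell',m.sum(),p.min(0).round(4),p.max(0).round(4))
print('expected bottom',proj(sd,[[.6529,-.1187,.097],[.6529,-.1187,.115]]).round(1))
# did other things move: top image difference outside arm
a=load('top0')['img'].astype(int);b=t['img'].astype(int);df=(abs(a-b).max(-1)>40)
for n,(x0,y0,x1,y1) in dict(tip=(440,160,500,205),plate=(420,225,480,275),marker=(328,236,385,256),bottle=(178,138,210,170),rack=(215,120,275,160),petri=(155,172,195,212),green=(155,250,225,305)).items(): print(n,df[y0:y1,x0:x1].sum())
K=cloud(t); m=(abs(K[...,0]-.49)<.05)&(abs(K[...,1]+.13)<.08)&(K[...,2]>.04)&(K[...,2]<.056); print('blanks',m.sum(),K[m][:,1].min().round(3),K[m][:,1].max().round(3))
cv2.imwrite('pics/c13.png',np.hstack([cv2.resize(t['img'][110:260,300:450],(400,400)),cv2.resize(sd['img'][130:250,240:360],(400,400))])[...,::-1])
E
```

```text
17.3833 [ 0.65282487 -0.14137467  0.08041429] 0.0838764563525309 0.011781476718235318 25.021787881851196
win [[ 0.6472 -0.1208  0.101 ]
 [ 0.6533 -0.1184  0.1243]
 [ 0.6591 -0.1177  0.1397]]
stopper [[ 0.6439 -0.1543  0.1421]
 [ 0.6514 -0.1418  0.1496]
 [ 0.6594 -0.1323  0.1579]]
side cell 57 [ 0.6445 -0.1585  0.0928] [ 0.6596 -0.1116  0.1249]
expected bottom [[280.1 177.1]
 [280.  172. ]]
tip 0
plate 190
marker 168
bottle 0
rack 0
petri 0
green 0
blanks 22 -0.184 -0.171
```

```bash
python3 - <<'E'
from st import *
A=load('side0');B=load('s12');a=cloud(A);b=cloud(B)
for n,K,D in(('before',a,A),('after',b,B)):
    X,Y,Z=K[...,0],K[...,1],K[...,2]
    for nm,m in dict(plate=(abs(X-.41)<.08)&(Y<-.24)&(Y>-.42)&(Z>.008)&(Z<.02),marker=(X<.43)&(X>.36)&(Y<0)&(Y>-.22)&(Z>.006)&(Z<.02)).items():
        p=K[m]; print(n,nm,m.sum(),p.mean(0).round(4) if m.any() else '')
for f in('s12','t12'):
    K=cloud(load(f)); X,Y,Z=K[...,0],K[...,1],K[...,2]
    m=(abs(X-.49)<.03)&(Z>.03)&(Z<.055)&(Y<-.06)&(Y>-.21); print(f,np.histogram(Y[m],np.arange(-.2,-.05,.01)),Z[m].max() if m.any() else '')
t=env.observe(); print(t['time_s'])
E
```

```text
before plate 372 [ 0.3817 -0.3473  0.0124]
before marker 96 [ 0.3881 -0.0863  0.0097]
after plate 379 [ 0.3824 -0.347   0.0125]
after marker 93 [ 0.388  -0.0867  0.01  ]
s12 (array([ 0, 17, 50, 21,  0,  0,  0,  0,  0,  1, 28, 71,  6,  0,  0]), array([-0.2 , -0.19, -0.18, -0.17, -0.16, -0.15, -0.14, -0.13, -0.12,
       -0.11, -0.1 , -0.09, -0.08, -0.07, -0.06, -0.05])) 0.05314281661113185
t12 (array([ 0, 26,  5,  0,  0,  0,  0,  0,  0,  0,  0,  0,  0,  0,  0]), array([-0.2 , -0.19, -0.18, -0.17, -0.16, -0.15, -0.14, -0.13, -0.12,
       -0.11, -0.1 , -0.09, -0.08, -0.07, -0.06, -0.05])) 0.05261909230347506
17.3833
```

Both open cells are standing in the tray, the bystanders have not moved, and the sample cell is centred on the beam. I'm handing in.

```bash
python3 -c "
from rig import close_job
print(close_job())"
```

```text
the job is handed in; nothing more can be done
None
```

The job is handed in after about 17 s of robot time: the tray is home against the stop with both open cells standing in it. The stoppered cell is held upright by its frosted faces, within about 1 mm of the beam centre by measurement, and the bystanders I checked have not moved. I viewed 12 pictures, over the limit of 10.

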